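# Close the rail housings from the stack of covers

## Task

The front covers for the four open rail housings are piled in one stack. Work down the stack one cover at a time: put each cover on the housing of its own width, its two holes over the housing's two posts, pressed fully home so that it lies flat on the rim, before you take the next one. Leave the screwdriver and the hammer lying where they are.

Things in the scene. Friction and masses are not known exactly. Their poses are not given: they have to be found in the camera images.
- cover_1m: Loose light-grey front cover: flat plate 90 mm long (its x axis) x 18 mm wide (y) x 14 mm thick, one dark window on its face. Origin: centre of its underside, z up. Two through holes of 8 mm at (+36, +0) and (-36, +0) mm; it fits either way round. Starts on top of the stack. About 25 g.
- cover_2m: Loose light-grey front cover: flat plate 90 mm long (its x axis) x 35 mm wide (y) x 14 mm thick, two dark windows on its face. Origin: centre of its underside, z up. Two through holes of 8 mm at (+36, +8.5) and (-36, -8.5) mm; it fits either way round. Starts second in the stack, under the 18 mm cover. About 45 g.
- cover_3m: Loose light-grey front cover: flat plate 90 mm long (its x axis) x 52 mm wide (y) x 14 mm thick, three dark windows on its face. Origin: centre of its underside, z up. Two through holes of 8 mm at (+36, +17) and (-36, -17) mm; it fits either way round. Starts third in the stack, under the 35 mm cover. About 65 g.
- cover_4m: Loose light-grey front cover: flat plate 90 mm long (its x axis) x 68 mm wide (y) x 14 mm thick, four dark windows on its face. Origin: centre of its underside, z up. Two through holes of 8 mm at (+36, +25) and (-36, -25) mm; it fits either way round. Starts at the bottom of the stack on a 5 mm rubber pad, 100 x 80 mm. About 85 g.
- housing_1m: Fixed open light-grey housing on a rail stub, one relay inside. 90 (x) x 18 mm (y); rail and block reach 12 mm beyond its long sides, up to z 17 mm. Origin: on the bench under its centre, z up. Rim, where the cover's underside lies, at z 55 mm. Two posts, 5 mm diameter, at (+36, +0) and (-36, +0) mm, up to z 72 mm, the last 6 mm tapering to 1.6 mm.
- housing_2m: Fixed open light-grey housing on a rail stub, two relays inside. 90 (x) x 35 mm (y); rail and block reach 12 mm beyond its long sides, up to z 17 mm. Origin: on the bench under its centre, z up. Rim, where the cover's underside lies, at z 55 mm. Two posts, 5 mm diameter, at (+36, +8.5) and (-36, -8.5) mm, up to z 72 mm, the last 6 mm tapering to 1.6 mm.
- housing_3m: Fixed open light-grey housing on a rail stub, three relays inside. 90 (x) x 52 mm (y); rail and block reach 12 mm beyond its long sides, up to z 17 mm. Origin: on the bench under its centre, z up. Rim, where the cover's underside lies, at z 55 mm. Two posts, 5 mm diameter, at (+36, +17) and (-36, -17) mm, up to z 72 mm, the last 6 mm tapering to 1.6 mm.
- housing_4m: Fixed open light-grey housing on a rail stub, four relays inside. 90 (x) x 68 mm (y); rail and block reach 12 mm beyond its long sides, up to z 17 mm. Origin: on the bench under its centre, z up. Rim, where the cover's underside lies, at z 55 mm. Two posts, 5 mm diameter, at (+36, +25) and (-36, -25) mm, up to z 72 mm, the last 6 mm tapering to 1.6 mm.
- screwdriver: Bystander: screwdriver lying loose on the bench, 160 mm long (x, blue handle towards -x, 26 mm thick). Origin: under its middle. Leave it alone.
- hammer: Bystander: small hammer lying loose on the bench, 220 mm long (x, black handle towards -x, steel head at the other end), 26 mm high. Origin: under its middle. Leave it alone.

How it is judged:
On the way, in this order (a step that is already met when the one before it is completed fails the run):
1. the 18 mm cover is seated on the 18 mm housing, the covers below it still on the stack (horizontal distance between cover_1m and housing_1m below 0.004 m and z of cover_1m in the frame of housing_1m between 0.052 and 0.0575 m and angle between cover_1m's own z axis and vertical below 0.05 rad and angle between the x axis of cover_1m and the x axis of housing_1m, either way round below 0.08 rad and distance of each of cover_2m, cover_3m, cover_4m from where it was at the start of the episode below 0.05 m), for 0.2 s.
2. the 35 mm cover is seated on the 35 mm housing, the covers below it still on the stack (horizontal distance between cover_2m and housing_2m below 0.004 m and z of cover_2m in the frame of housing_2m between 0.052 and 0.0575 m and angle between cover_2m's own z axis and vertical below 0.05 rad and angle between the x axis of cover_2m and the x axis of housing_2m, either way round below 0.08 rad and distance of each of cover_3m, cover_4m from where it was at the start of the episode below 0.05 m), for 0.2 s.
3. the 52 mm cover is seated on the 52 mm housing, the covers below it still on the stack (horizontal distance between cover_3m and housing_3m below 0.004 m and z of cover_3m in the frame of housing_3m between 0.052 and 0.0575 m and angle between cover_3m's own z axis and vertical below 0.05 rad and angle between the x axis of cover_3m and the x axis of housing_3m, either way round below 0.08 rad and distance of cover_4m from where it was at the start of the episode below 0.05 m), for 0.2 s.
4. the 68 mm cover is seated on the 68 mm housing (horizontal distance between cover_4m and housing_4m below 0.004 m and z of cover_4m in the frame of housing_4m between 0.052 and 0.0575 m and angle between cover_4m's own z axis and vertical below 0.05 rad and angle between the x axis of cover_4m and the x axis of housing_4m, either way round below 0.08 rad), for 0.2 s.
At the end, for the whole second after the job is handed in: Each of the four covers lies on the housing of its own width: centred within 4 mm, its underside within about 3 mm of the rim's height, level within 0.05 rad, in line within 0.08 rad (either way round), at rest and released (all of step 4 and horizontal distance between cover_1m and housing_1m below 0.004 m and z of cover_1m in the frame of housing_1m between 0.052 and 0.0575 m and angle between each of cover_1m, cover_2m, cover_3m's own z axis and vertical below 0.05 rad and angle between the x axis of cover_1m and the x axis of housing_1m, either way round below 0.08 rad and linear speed of each of cover_1m, cover_2m, cover_3m, cover_4m below 0.02 m/s and angular speed of each of cover_1m, cover_2m, cover_3m, cover_4m below 0.2 rad/s and contact force between the fingers and cover_1m below 0.05 N and horizontal distance between cover_2m and housing_2m below 0.004 m and z of cover_2m in the frame of housing_2m between 0.052 and 0.0575 m and angle between the x axis of cover_2m and the x axis of housing_2m, either way round below 0.08 rad and contact force between the fingers and cover_2m below 0.05 N and horizontal distance between cover_3m and housing_3m below 0.004 m and z of cover_3m in the frame of housing_3m between 0.052 and 0.0575 m and angle between the x axis of cover_3m and the x axis of housing_3m, either way round below 0.08 rad and contact force between the fingers and cover_3m below 0.05 N and contact force between the fingers and cover_4m below 0.05 N); the robot touches nothing.
It fails at once if the screwdriver is displaced by more than 30 mm (distance of screwdriver from where it was at the start of the episode above 0.03 m).
It fails at once if the hammer is displaced by more than 30 mm (distance of hammer from where it was at the start of the episode above 0.03 m).
It also fails if it takes over 115 s, if anything falls off the work surface, if the arm or the gripper's body presses on something with over 40 N, if the wrist force passes 120 N, or if a joint passes its speed limit or range.

## Robot

A 6-joint arm with a two-finger parallel gripper is mounted at the origin on the work surface. World frame = base frame: x ahead of the robot, y to its left, z up, the work surface at z = 0. Lengths are in m, angles in rad, forces in N, time in s.
With the tool pointing down it reaches from about 0.35 to 0.775 m from the base axis. Payload 5.5 kg.
Tool frame: the origin (TCP) lies at the very end of the fingers, on their centre line; the grasp point (between the pads) lies env.hold_point_z behind it (env.hold_point_z is the distance from the TCP to the grasp point, in m); z points along the fingers, y is the line along which they close (so a half turn about z gives the same grasp; the last joint's range is limited). The gripper opens to 85 mm and grips with 20 to 120 N. Pads are 22 mm wide; open, the fingers measure 114 mm over their backs; the gripper's body (76 mm by 85 mm) begins 54 mm behind the grasp point. The pads swing forward as they close: fully open they stand 13 mm farther back than shut.
Start: joints at [1.1, 0.313, 0.046, 1.304, 0, 1.431], TCP at [0.187, 0.544, 0.231] pointing down, gripper open.
Joint ranges: [-2.76, 2.76], [-0.86, 1.69], [-1.03, 1.26], [-2.2, 2.34], [-1.47, 1.5], [-3.14, 3.14]. Speed limits (rad/s): [2.57, 2.57, 3.14, 3.14, 3.14, 3.14].

## Interface

Orientations are given as a unit quaternion [w, x, y, z].
In Python, from workcell import env gives the robot as it stands.
- The arm moves only by the tool carry_out, never from a script. Its argument "steps" is a list of rows, each a list of 3 entries, a list of its own where there are three numbers: the turn, a rotation vector about the tool's x, y, z in degrees, then the shift along the tool's x, y, z in cm, then the closure in counts, from 0 (fully open) to 255 (shut). A call has exactly 8 rows; each row is the pose to reach, as a shift and turn from the pose commanded when the call began, along the tool's axes at that moment; what a row does not reach only later rows make up. A row lasts 1/8 s, in which the tool goes at most 62.5 mm and 10.7 degrees, less where a joint would pass 70% of its speed; a pose out of reach is approached as far as the arm can. A call with a gripper value outside its range is refused whole. The fingers move at their own pace and stop on an object; "force" is the grip in N (left out, the last holds). Time passes only in rows, so rows that repeat a pose let the fingers close, or fill a call up. It gives the time, the measured TCP pose, the force, the opening and the grip force at its end, in the units of the state.
- env.get_state(): the state, without advancing time (a new reading comes with each control period).
- env.read_camera(name): name is "scene" or "top" or "wrist"; returns (picture, depth): 400x640x3 uint8, red, green, blue; 400x640 float32, m along the optical axis (not along the pixel's ray), 0 where there is no reading.
- env.get_calibration(name): a dict with "fx", "fy", "cx", "cy" (pixels), "D" ([k1, k2, p1, p2, k3] as OpenCV has them; the pictures are not rectified), "origin" and "orientation" of the camera in the world. Camera axes: x right, y up, looking along -z (the intrinsics and any distortion apply to the point x, -y, -z); pixel columns grow to the right and rows downward; lengths in m; the calibration is good to about 2 mm. A picture is of the moment at which its call begins: read the wrist's pose just before it. get_calibration takes no time and is no camera call; for the wrist camera it gives the pose at the moment of the call.
- env.hand_in(): hands the job in; it is judged then, once.
The state is a dict: "clock": time; "joint_pos": joint angles; "qvel": joint speeds; "tau": joint torques, N m; "tcp_pos": TCP position; "orientation": TCP orientation; "wrist_force": force on the tool from outside, world axes, zero at the start; "ft_torque": the same for the moment, N m; "finger_gap": finger opening in m; "grip_force": force on a finger pad.
Only numpy, scipy, OpenCV 4.12 (cv2) and the standard library are available. Lean on these libraries where they do the work, as an engineer would, in place of code of your own. Each camera call takes 0.05 s, during which the arm holds its last target. There are 200 camera calls.

## Working session

There is one attempt and no reset: what is moved stays moved. The work goes in short steps, Python scripts to look and compute and a tool call to move; the robot and the scene stay as the last step left them, time stands still between calls to the robot, and variables do not carry over. Pictures are saved under pics/ and viewed, at most 14 in all, crops included, and the job is handed in when it is done.

Besides the shell and the picture viewer there is one more tool, called after "Call:" as name(argument=value, ...), one argument or row to a line, values as JSON. carry_out: Moves the arm, as the interface text tells. Its arguments: {"type":"object","properties":{"steps":{"type":"array","items":{"type":"array"}},"force":{"type":"number"}},"required":["steps"]}

```bash
ls; mkdir -p pics; python3 - <<'E'
from workcell import env
import cv2
print(env.get_state(), env.hold_point_z)
for n in ["scene","top","wrist"]:
    c=env.get_calibration(n);print(n,c)
    p,d=env.read_camera(n); cv2.imwrite(f"pics/{n}0.png",p[:,:,::-1])
    import numpy as np; np.save(f"pics/{n}0d.npy",d)
E
```

```text
pics
{'clock': 0.0, 'joint_pos': array([ 1.10038505e+00,  3.14020652e-01,  4.49736244e-02,  1.30360585e+00,
       -1.36507053e-05,  1.43119041e+00]), 'qvel': array([ 4.61484339e-05, -1.37458232e-03,  1.32952111e-03,  4.23732747e-04,
        1.41151024e-03,  1.08755501e-03]), 'tau': array([ 2.37624969e-03, -4.80625284e+01,  2.98530686e+01,  1.94114487e-02,
        6.79765662e-05, -1.10395149e-05]), 'tcp_pos': array([0.18654246, 0.54335331, 0.23039517]), 'orientation': array([-2.72252542e-04,  1.64649456e-01,  9.86351710e-01, -8.87481463e-04]), 'wrist_force': array([ 1.14305196, -0.58164693,  0.14813079]), 'ft_torque': array([-0.03716509,  0.05299922, -0.00163481]), 'grip_force': 0.0, 'finger_gap': 0.08501125159471258} 0.0187
scene {'fx': 445.8786652362459, 'fy': 445.8786652362459, 'cx': 317.9518587031918, 'cy': 198.04712973450972, 'D': array([0.02222118, 0.        , 0.        , 0.        , 0.        ]), 'origin': array([ 1.31039971, -0.32994541,  0.68247544]), 'orientation': array([0.7512709 , 0.37245638, 0.24570628, 0.48630926])}
top {'fx': 480.81058472602587, 'fy': 480.81058472602587, 'cx': 316.29723645635875, 'cy': 196.43354756978326, 'D': array([-0.11177869,  0.        ,  0.        ,  0.        ,  0.        ]), 'origin': array([ 0.48374509, -0.01495424,  1.0592041 ]), 'orientation': array([ 0.71014291,  0.02633037, -0.02022806, -0.70327418])}
wrist {'fx': 280.3465222136201, 'fy': 280.3465222136201, 'cx': 323.9166291461498, 'cy': 192.28609366787896, 'D': array([-0.04873192,  0.        ,  0.        ,  0.        ,  0.        ]), 'origin': array([0.12345167, 0.56545023, 0.37422106]), 'orientation': array([ 0.80627731, -0.10898249, -0.0766301 ,  0.57633978])}
```

View pics/top0.png

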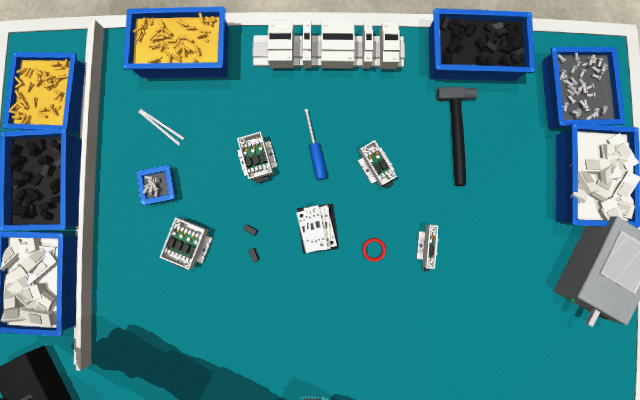

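View pics/scene0.png

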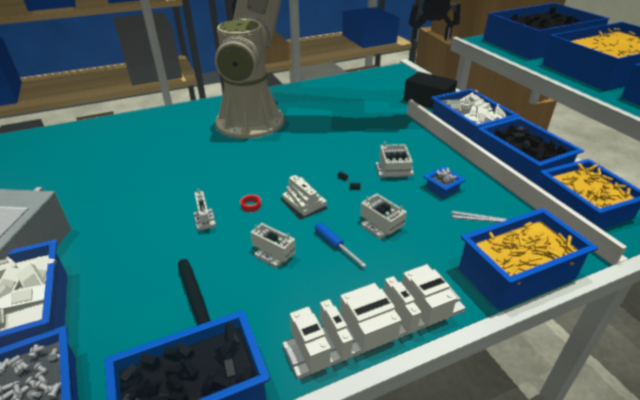

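The top view shows the stack at about (318,228). The housings are at 4m (186,243), 3m (256,156), 2m (378,163) and 1m (429,247). The screwdriver is at (316,145) and the hammer at (457,135).

```bash
cat > h.py <<'E'
import numpy as np, cv2
from scipy.spatial.transform import Rotation as R
from workcell import env
def rot(q): return R.from_quat([q[1],q[2],q[3],q[0]])
def rays(c,uv):
    K=np.array([[c['fx'],0,c['cx']],[0,c['fy'],c['cy']],[0,0,1]])
    p=cv2.undistortPoints(np.float64(uv).reshape(-1,1,2),K,c['D'])[:,0]
    return rot(c['orientation']).apply(np.c_[p[:,0],-p[:,1],-np.ones(len(p))])
def plane(c,uv,z):
    r=rays(c,uv); return c['origin']+r*((z-c['origin'][2])/r[:,2])[:,None]
def cloud(c,d):
    v,u=np.mgrid[:400,:640]
    P=c['origin']+rays(c,np.c_[u.ravel(),v.ravel()])*d.reshape(-1,1)
    return P.reshape(400,640,3)
def proj(c,P):
    q=rot(c['orientation']).inv().apply(np.atleast_2d(P)-c['origin'])*[1,-1,-1]
    K=np.array([[c['fx'],0,c['cx']],[0,c['fy'],c['cy']],[0,0,1]])
    return cv2.projectPoints(q,np.zeros(3),np.zeros(3),K,c['D'])[0][:,0]
E
python3 - <<'E'
from h import *
c=env.get_calibration("top"); d=np.load("pics/top0d.npy"); P=cloud(c,d)
pts=dict(h4=(186,243),h3=(256,156),h2=(378,163),h1=(429,247),st=(318,228))
for n,(u,v) in pts.items():
    w=np.s_[v-34:v+35,u-34:u+35]; z=P[w][...,2]; ok=(d[w]>0)
    m=(ok&(z>0.046)&(z<0.08)).astype(np.uint8)
    nl,l,s,ce=cv2.connectedComponentsWithStats(m); k=1+np.argmax(s[1:,4]); q=P[w][l==k]
    r=cv2.minAreaRect(np.float32(q[:,:2]*1000))
    print(n,len(q),np.round(r[0],1),np.round(r[1],1),round(r[2],1),'z pct',np.round(np.percentile(q[:,2],[5,50,95])*1000,1))
    if n=='st':
        for lo,hi in((.012,.026),(.027,.04),(.041,.053),(.055,.07)):
            q=P[w][(z>lo)&(z<hi)]; r=cv2.minAreaRect(np.float32(q[:,:2]*1000)); print(lo,len(q),r)
print('bench z',np.median(P[300:330,300:400,2]))
im=cv2.imread("pics/top0.png")[120:275,150:450]; cv2.imwrite("pics/topc.png",cv2.resize(im,None,fx=2.6,fy=2.6,interpolation=cv2.INTER_CUBIC))
E
```

```text
h4 490 [448.4 276.4] [70.6 89.5] 69.2 z pct [46.5 51.5 57.5]
h3 392 [637.3 126.7] [91.1 52.4] 16.7 z pct [46.5 52.2 58. ]
h2 372 [ 624.  -136.5] [90.2 36.2] 30.7 z pct [46.4 52.  57. ]
h1 306 [ 447.9 -248.7] [19.6 88.3] 85.6 z pct [47.  52.7 57.6]
st 562 [484.   -7.6] [92.3 34.8] 5.7 z pct [46.4 59.3 63.2]
0.012 286 ((482.45330810546875, -6.387870788574219), (90.1308822631836, 68.09117126464844), 14.219992637634277)
0.027 331 ((484.1109924316406, -7.531442642211914), (87.94589233398438, 52.051185607910156), 3.368196487426758)
0.041 363 ((482.7785949707031, -7.684396743774414), (89.887451171875, 34.9150276184082), 5.848804473876953)
0.055 354 ((486.104736328125, -10.579225540161133), (89.7235107421875, 17.90205192565918), 12.542634963989258)
bench z -0.00047500977776993025
```

View pics/topc.png

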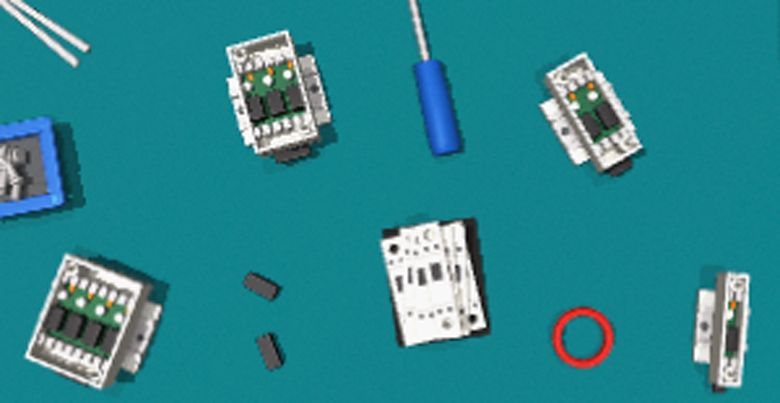

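View pics/wrist0.png

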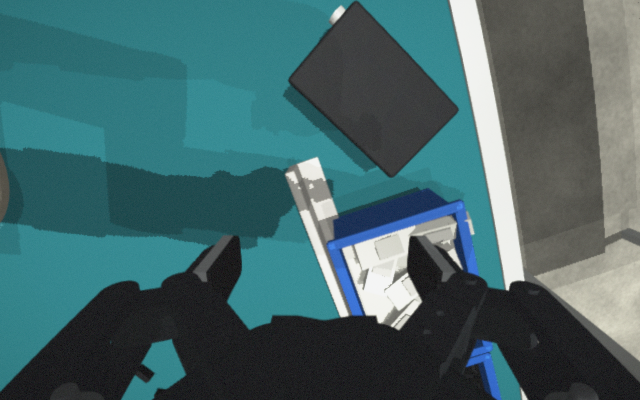

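The crop shows the pile and the four housings with their tilts, and the depth rectangles match the given sizes. The wrist view shows only the bench edge, so I'll go above the stack.

```bash
cat >> h.py <<'E'
def go(x,y,z,yaw):
    """yaw: angle (deg) of the long axis in world; prints turn and shift in tool axes"""
    s=env.get_state(); T=rot(s['orientation']); best=None
    for a in (yaw,yaw+180):
        G=R.from_euler('z',a,degrees=True)*R.from_euler('x',180,degrees=True)
        v=(T.inv()*G).as_rotvec(degrees=True)
        if best is None or np.linalg.norm(v)<np.linalg.norm(best): best=v
    sh=T.inv().apply(np.array([x,y,z])-s['tcp_pos'])*100
    print('turn',np.round(best,2).tolist(),'shift',np.round(sh,2).tolist(),'t',round(s['clock'],2),'F',np.round(s['wrist_force'],1),'gap',round(s['finger_gap']*1000,1),'tcp',np.round(s['tcp_pos']*1000,1))
E
python3 -c "
from h import *
go(.484,-.009,.20,10)
c=env.get_calibration('wrist');print(rot(env.get_state()['orientation']).inv().apply(rot(c['orientation']).apply([0,0,-1])))"
```

```text
turn [-0.08, -0.03, -28.95] shift [-46.07, -42.59, 3.11] t 0.15 F [ 0.1  0.5 -0.5] gap 85.3 tcp [186.6 543.5 230.6]
[-2.64307605e-01 -1.27724334e-04  9.64438424e-01]
```

Call:
carry_out(
  steps=[
    [[0,0,-5],[-5,-4.6,0],0],
    [[0,0,-10],[-10,-9.2,0],0],
    [[0,0,-15],[-15,-13.8,0.5],0],
    [[0,0,-20],[-20,-18.5,1],0],
    [[0,0,-24],[-26,-24,1.5],0],
    [[0,0,-29],[-32,-29.6,2],0],
    [[0,0,-29],[-38,-35,3],0],
    [[0,0,-29],[-43,-39.8,3],0],
  ],
)

```text
clock: 1.15
tcp_pos: [0.4239, 0.1025, 0.2056]
orientation: [0.0, -0.088, 0.996, 0.0]
wrist_force: [1.3, 0.7, 0.5]
finger_gap: 0.0853
grip_force: 0.0
```

```bash
python3 -c "
from h import *
go(.484,-.009,.20,10)"
```

```text
turn [0.01, 0.02, 0.04] shift [-3.97, -12.03, 0.56] t 1.15 F [1.3 0.7 0.5] gap 85.3 tcp [423.9 102.5 205.6]
```

Call:
carry_out(
  steps=[
    [[0,0,0],[-2,-6,0.3],0],
    [[0,0,0],[-3.5,-10.5,0.5],0],
    [[0,0,0],[-4,-12,0.6],0],
    [[0,0,0],[-4,-12,0.6],0],
    [[0,0,0],[-4,-12,0.6],0],
    [[0,0,0],[-4,-12,0.6],0],
    [[0,0,0],[-4,-12,0.6],0],
    [[0,0,0],[-4,-12,0.6],0],
  ],
)

```text
clock: 2.15
tcp_pos: [0.4837, -0.0062, 0.2]
orientation: [0.0, -0.088, 0.996, -0.0]
wrist_force: [0.2, -1.2, 0.2]
finger_gap: 0.0855
grip_force: 0.0
```

```bash
cat >> h.py <<'E'
def look(name):
    c=env.get_calibration('wrist'); p,d=env.read_camera('wrist')
    cv2.imwrite(f'pics/{name}.png',p[:,:,::-1]); return c,p,d
def rect(P,d,ctr,zlo,zhi,rad=.065):
    m=((d>0)&(P[...,2]>zlo)&(P[...,2]<zhi)&(np.hypot(P[...,0]-ctr[0],P[...,1]-ctr[1])<rad)).astype(np.uint8)
    m=cv2.morphologyEx(m,cv2.MORPH_OPEN,np.ones((3,3)))
    q=P[m>0]; r=cv2.minAreaRect(np.float32(q[:,:2]*1000)); (w,h),a=r[1],r[2]
    if w<h: a-=90; w,h=h,w
    print(f'z {zlo}-{zhi} n {len(q)} ctr {np.round(r[0],1)} size {w:.1f}x{h:.1f} yaw {a:.1f} zmed {np.median(q[:,2])*1000:.1f}')
    return m
E
python3 -c "
from h import *
go(.484,-.009,.20,10)
c,p,d=look('w1'); P=cloud(c,d); np.save('pics/w1P.npy',P)
for lo,hi in((.012,.026),(.027,.04),(.041,.053),(.056,.07)): rect(P,d,(.484,-.008),lo,hi)
"
```

```text
turn [-0.0, 0.02, 0.1] shift [0.02, -0.28, -0.0] t 2.15 F [ 0.2 -1.2  0.2] gap 85.5 tcp [483.7  -6.2 200. ]
z 0.012-0.026 n 828 ctr [483.7  -7.2] size 90.4x68.2 yaw 14.1 zmed 20.2
z 0.027-0.04 n 1051 ctr [485.4  -8.4] size 90.1x52.1 yaw 3.1 zmed 34.1
z 0.041-0.053 n 1291 ctr [484.2  -8.4] size 90.4x35.1 yaw 5.8 zmed 48.1
z 0.056-0.07 n 1400 ctr [487.7 -11.3] size 90.9x18.0 yaw 12.5 zmed 62.1
```

View pics/w1.png

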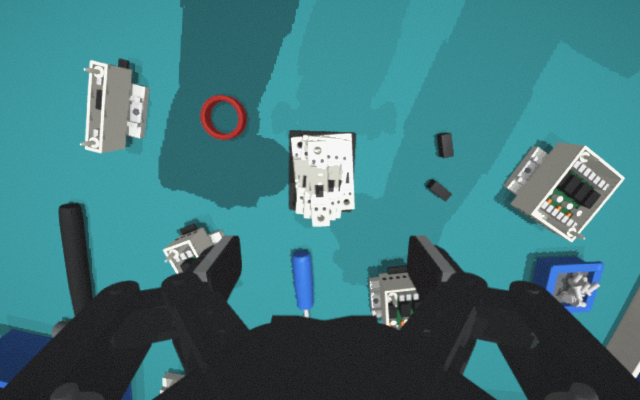

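The wrist view shows the pile near (322,180), with the layers and their yaws clearly measurable. The sizes come out exact: 90x18, 90x35, 90x52 and 90x68. I'll descend on the 18 mm cover.

```bash
python3 -c "
from h import *
go(.4875,-.0112,.049,12.5)"
```

```text
turn [0.0, 0.01, -2.41] shift [-0.29, -0.55, 15.09] t 2.2 F [-0.1 -0.1  0.4] gap 85.6 tcp [483.7  -6.3 199.9]
```

Call:
carry_out(
  steps=[
    [[0,0,-2.4],[-0.3,-0.5,4],140],
    [[0,0,-2.4],[-0.3,-0.5,8],140],
    [[0,0,-2.4],[-0.3,-0.5,10],140],
    [[0,0,-2.4],[-0.3,-0.5,10],140],
    [[0,0,-2.4],[-0.3,-0.5,10],140],
    [[0,0,-2.4],[-0.3,-0.5,10],140],
    [[0,0,-2.4],[-0.3,-0.5,10],140],
    [[0,0,-2.4],[-0.3,-0.5,10],140],
  ],
)

```text
clock: 3.2
tcp_pos: [0.4879, -0.0112, 0.1003]
orientation: [0.0, -0.108, 0.994, -0.0]
wrist_force: [0.8, 0.0, 0.4]
finger_gap: 0.0383
grip_force: 0.0
```

```bash
python3 -c "
from h import *
c,p,d=look('w2'); P=cloud(c,d)
rect(P,d,(.487,-.011),.056,.07)
go(.4875,-.0112,.049,12.5)"
```

```text
z 0.056-0.07 n 3083 ctr [487.3 -11.2] size 90.0x18.0 yaw 12.5 zmed 62.1
turn [-0.01, 0.04, -0.05] shift [0.03, 0.0, 5.12] t 3.25 F [-0.5 -0.3 -0.4] gap 38.8 tcp [487.8 -11.1 100.2]
```

View pics/w2.png

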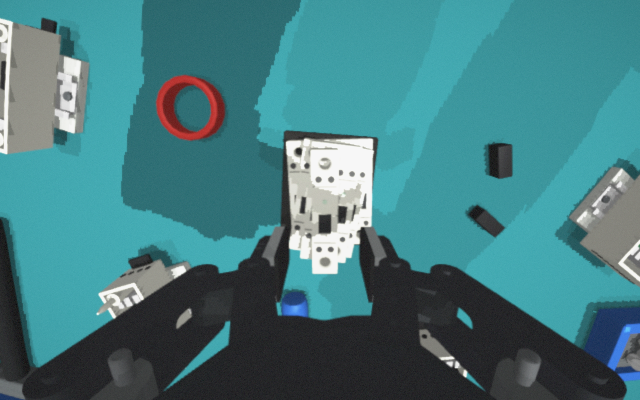

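The 18 mm cover lies centred between the open fingers, in columns 310-345 and rows 145-270. Next I descend and grip.

Call:
carry_out(
  steps=[
    [[0,0,0],[0,0,2.5],140],
    [[0,0,0],[0,0,4.5],140],
    [[0,0,0],[0,0,5.1],140],
    [[0,0,0],[0,0,5.1],140],
    [[0,0,0],[0,0,5.1],255],
    [[0,0,0],[0,0,5.1],255],
    [[0,0,0],[0,0,5.1],255],
    [[0,0,0],[0,0,5.1],255],
  ],
  force=30,
)

```text
clock: 4.25
tcp_pos: [0.4885, -0.0113, 0.0497]
orientation: [0.001, -0.108, 0.994, -0.0]
wrist_force: [0.3, -0.5, 6.0]
finger_gap: 0.017
grip_force: 31.6
```

Call:
carry_out(
  steps=[
    [[0,0,0],[0,0,0],255],
    [[0,0,0],[0,0,-0.5],255],
    [[0,0,0],[0,0,-2],255],
    [[0,0,0],[0,0,-5],255],
    [[0,0,0],[0,0,-9],255],
    [[0,0,0],[0,0,-12],255],
    [[0,0,0],[0,0,-12],255],
    [[0,0,0],[0,0,-12],255],
  ],
)

```text
clock: 5.25
tcp_pos: [0.4872, -0.0111, 0.1686]
orientation: [-0.0, -0.108, 0.994, 0.0]
wrist_force: [0.4, -0.3, 0.1]
finger_gap: 0.0169
grip_force: 30.8
```

```bash
python3 -c "
from h import *
c,p,d=look('w3'); P=cloud(c,d)
s=env.get_state();t=s['tcp_pos'];print(t,s['finger_gap'],s['grip_force'])
rect(P,d,t,t[2]+.006,t[2]+.02)
for lo,hi in((.012,.026),(.027,.04),(.041,.053)): rect(P,d,(.484,-.008),lo,hi)
go(.448,-.2487,.2,-4.4)"
```

```text
[ 0.48681409 -0.01098299  0.16802394] 0.017365174148577935 30.82245647907257
z 0.17402394354113987-0.18802394354113985 n 5803 ctr [485.2 -12.6] size 89.1x42.3 yaw -3.2 zmed 181.0
z 0.012-0.026 n 1011 ctr [483.8  -7.1] size 90.6x68.1 yaw 14.2 zmed 20.1
z 0.027-0.04 n 1059 ctr [485.6  -8.2] size 90.5x52.2 yaw 3.1 zmed 34.1
z 0.041-0.053 n 957 ctr [461.5 -10.6] size 44.9x35.0 yaw 6.1 zmed 48.1
turn [0.03, -0.09, 16.85] shift [8.92, -22.37, -3.2] t 5.3 F [ 0.5 -0.1 -0.8] gap 17.4 tcp [486.8 -11.  168. ]
```

View pics/w3.png

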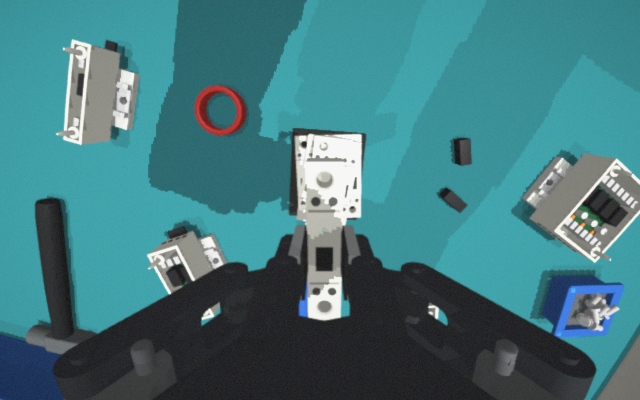

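The 18 mm cover is held level, with its holes at about (325,180) and (323,307), and the pile below is undisturbed. Next I measure how it sits in the hand and go above housing 1m.

```bash
cat >> h.py <<'E'
def held(P,p,d,W,H,s):
    t=s['tcp_pos'];T=rot(s['orientation']); q=T.inv().apply(P.reshape(-1,3)-t).reshape(P.shape)
    m=(d>0)&(p.min(2)>110)&(np.abs(q[...,2]+.012)<.006)&(np.hypot(q[...,0],q[...,1])<.07)
    m=cv2.morphologyEx(m.astype(np.uint8),cv2.MORPH_OPEN,np.ones((3,3)))
    n,l,st,_=cv2.connectedComponentsWithStats(m); m=np.isin(l,[i for i in range(1,n) if st[i,4]>60])
    r=cv2.minAreaRect(np.float32(q[m][:,:2]*1000)); (w,h),a=r[1],r[2]
    if w<h:a-=90;w,h=h,w
    print(f'held in tool: ctr {np.round(r[0],1)} size {w:.1f}x{h:.1f} (want {W}x{H}) ang {(a+90)%180-90:.1f} ztop {np.median(q[m][:,2])*1000:.1f} min/max x {q[m][:,0].min()*1000:.1f} {q[m][:,0].max()*1000:.1f}')
E
python3 -c "
from h import *
s=env.get_state();c,p,d=look('w4');held(cloud(c,d),p,d,90,18,s)"
```

```text
held in tool: ctr [1.5 0.3] size 89.0x18.7 (want 90x18) ang -0.3 ztop -12.3 min/max x -43.0 46.0
```

Call:
carry_out(
  steps=[
    [[0,0,3],[1.3,-3.2,-0.5],255],
    [[0,0,6],[2.6,-6.4,-1],255],
    [[0,0,9],[3.9,-9.6,-1.5],255],
    [[0,0,12],[5.2,-12.8,-2],255],
    [[0,0,15],[6.5,-16,-2.5],255],
    [[0,0,16.8],[7.8,-19.2,-3],255],
    [[0,0,16.8],[8.9,-22.4,-3],255],
    [[0,0,16.8],[8.9,-22.4,-3],255],
  ],
)

```text
clock: 6.35
tcp_pos: [0.4482, -0.2507, 0.1975]
orientation: [-0.001, 0.04, 0.999, 0.0]
wrist_force: [0.7, -0.1, 0.2]
finger_gap: 0.0167
grip_force: 30.8
```

```bash
python3 -c "
from h import *
s=env.get_state();c,p,d=look('w5');P=cloud(c,d);held(P,p,d,90,18,s)
rect(P,d,(.448,-.2487),.042,.064)
rect(P,d,(.448,-.2487),.050,.062)
go(.448,-.2487,.2,-4.4)"
```

```text
held in tool: ctr [1.5 0. ] size 89.0x18.1 (want 90x18) ang -0.2 ztop -12.3 min/max x -43.0 46.0
z 0.042-0.064 n 403 ctr [ 426.3 -248.2] size 45.6x17.5 yaw -4.6 zmed 53.8
z 0.05-0.062 n 188 ctr [ 413.2 -247.1] size 18.7x17.4 yaw -4.9 zmed 55.9
turn [0.1, -0.11, -0.07] shift [0.02, 0.07, -0.25] t 6.4 F [-0.3 -0.5 -0.3] gap 17.1 tcp [ 448.2 -249.4  197.5]
```

View pics/w5.png

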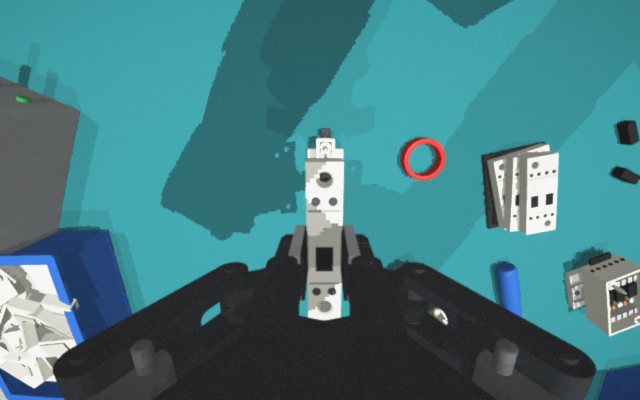

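The cover is held over housing 1m; the near post and rim show at about (325,150) and the rest is hidden. I'll cross-check the housing position from the earlier unobstructed view.

```bash
python3 -c "
from h import *
P=np.load('pics/w1P.npy'); d=np.ones((400,640))
for n,x,y in (('h4',.4484,.2764),('h3',.6373,.1267),('h2',.624,-.1365),('h1',.4479,-.2487)):
    print(n); rect(P,d,(x,y),.046,.064)
    rect(P,d,(x,y),.050,.060)
    print()
ct=env.get_calibration('top');D=np.load('pics/top0d.npy');P=cloud(ct,D)
for x,y in ((.4484,.2764),(.6373,.1267),(.624,-.1365),(.4479,-.2487)): rect(P,D,(x,y),.048,.064)
"
```

```text
h4
z 0.046-0.064 n 3120 ctr [449.2 275.7] size 91.3x70.9 yaw -20.6 zmed 50.0
z 0.05-0.06 n 1376 ctr [449.2 275.7] size 91.3x70.9 yaw -20.6 zmed 55.1

h3
z 0.046-0.064 n 760 ctr [621.  116.6] size 54.7x43.6 yaw 17.4 zmed 49.4
z 0.05-0.06 n 262 ctr [617.6  99. ] size 61.3x29.3 yaw -18.0 zmed 55.5

h2
z 0.046-0.064 n 627 ctr [ 600.3 -150.5] size 37.1x36.5 yaw -54.1 zmed 52.1
z 0.05-0.06 n 342 ctr [ 598.6 -151.7] size 37.1x32.4 yaw -54.1 zmed 55.2

h1
z 0.046-0.064 n 1909 ctr [ 448.7 -248.8] size 90.7x20.1 yaw -5.2 zmed 53.3
z 0.05-0.06 n 1288 ctr [ 448.7 -248.8] size 90.6x20.1 yaw -5.2 zmed 55.1

z 0.048-0.064 n 53 ctr [447.3 278.9] size 100.3x19.9 yaw 14.7 zmed 54.4
z 0.048-0.064 n 21 ctr [633.9 124.1] size 88.3x7.2 yaw 38.5 zmed 52.9
z 0.048-0.064 n 23 ctr [ 620.4 -132.7] size 81.9x7.6 yaw 44.3 zmed 54.0
z 0.048-0.064 n 45 ctr [ 448.3 -244.1] size 76.2x9.4 yaw -5.3 zmed 53.5
```

```bash
python3 -c "
from h import *
go(.4498,-.2491,.083,-4.8)"
```

```text
turn [0.1, -0.11, 0.33] shift [-0.18, 0.02, 11.45] t 6.4 F [-0.3 -0.5 -0.3] gap 17.1 tcp [ 448.2 -249.4  197.5]
```

Call:
carry_out(
  steps=[
    [[0,0,0.3],[-0.2,0,3],255],
    [[0,0,0.3],[-0.2,0,6],255],
    [[0,0,0.3],[-0.2,0,9],255],
    [[0,0,0.3],[-0.2,0,11.4],255],
    [[0,0,0.3],[-0.2,0,11.4],255],
    [[0,0,0.3],[-0.2,0,11.4],255],
    [[0,0,0.3],[-0.2,0,11.4],255],
    [[0,0,0.3],[-0.2,0,11.4],255],
  ],
)

```text
clock: 7.4
tcp_pos: [0.4515, -0.2495, 0.0858]
orientation: [0.001, 0.041, 0.999, -0.0]
wrist_force: [-0.3, -0.1, -0.2]
finger_gap: 0.0172
grip_force: 30.8
```

```bash
python3 -c "
from h import *
s=env.get_state();c,p,d=look('w6');P=cloud(c,d);held(P,p,d,90,18,s)
rect(P,d,(.4487,-.249),.048,.064)
go(.4498,-.2491,.083,-4.8)
cv2.imwrite('pics/w6c.png',cv2.resize(p[110:340,240:410,::-1],None,fx=2.6,fy=2.6))
a=proj(c,[[.4487+e*.0359,-.249-e*.0031,.072] for e in(1,-1)]);print(a)"
```

```text
held in tool: ctr [ 1.5 -0. ] size 89.1x18.0 (want 90x18) ang -0.2 ztop -12.3 min/max x -43.1 46.0
z 0.048-0.064 n 298 ctr [ 414.1 -247. ] size 21.1x17.5 yaw -4.3 zmed 55.7
turn [-0.04, 0.07, 0.15] shift [0.16, 0.03, 0.25] t 7.45 F [-0.3  1.1 -0.5] gap 17.2 tcp [ 451.4 -249.5   85.6]
[[323.94681377 278.09373121]
 [324.70219531 166.50208427]]
```

View pics/w6c.png

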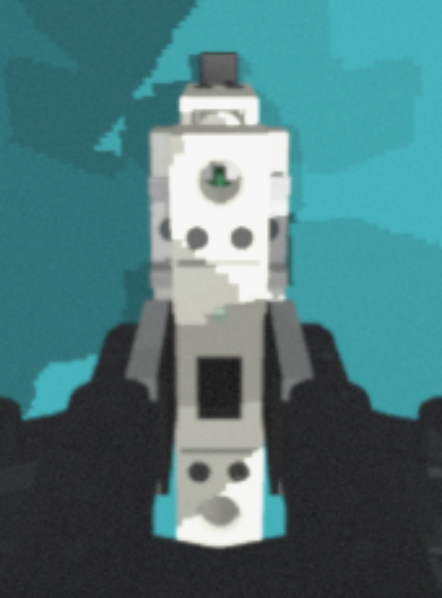

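The picture shows the cover centred laterally on the housing, with the hole at crop (219,178). It needs about 1.6 mm towards the robot, so I shift and lower it onto the posts.

Call:
carry_out(
  steps=[
    [[0,0,0],[0.15,0,0.3],255],
    [[0,0,0],[0.15,0,0.6],255],
    [[0,0,0],[0.15,0,1],255],
    [[0,0,0],[0.15,0,1.5],255],
    [[0,0,0],[0.15,0,2],255],
    [[0,0,0],[0.15,0,2.5],255],
    [[0,0,0],[0.15,0,2.9],255],
    [[0,0,0],[0.15,0,3],255],
  ],
)

```text
clock: 8.45
tcp_pos: [0.4494, -0.249, 0.0576]
orientation: [0.0, 0.041, 0.999, -0.0]
wrist_force: [-8.9, 6.8, 31.8]
finger_gap: 0.0174
grip_force: 34.7
```

```bash
python3 -c "
from h import *
s=env.get_state();c,p,d=look('w7');P=cloud(c,d);held(P,p,d,90,18,s)
go(.4498,-.2491,.057,-4.8)"
```

```text
held in tool: ctr [ 1.5 -2.8] size 89.1x23.6 (want 90x18) ang -0.0 ztop -12.4 min/max x -43.0 46.1
turn [-0.05, 0.05, 0.15] shift [-0.04, -0.0, 0.06] t 8.5 F [-6.8  5.1 24.8] gap 16.8 tcp [ 449.4 -249.    57.6]
```

It is seated at TCP z 57.6 with contact force, so I release and lift.

Call:
carry_out(
  steps=[
    [[0,0,0],[0,0,0],150],
    [[0,0,0],[0,0,0],150],
    [[0,0,0],[0,0,0],150],
    [[0,0,0],[0,0,-2],150],
    [[0,0,0],[0,0,-6],150],
    [[0,0,0],[0,0,-11],130],
    [[0,0,0],[0,0,-14],100],
    [[0,0,0],[0,0,-14],100],
  ],
)

```text
clock: 9.5
tcp_pos: [0.4509, -0.2502, 0.1971]
orientation: [0.002, 0.041, 0.999, -0.001]
wrist_force: [-0.6, 0.1, -0.5]
finger_gap: 0.0515
grip_force: 0.0
```

```bash
python3 -c "
from h import *
c,p,d=look('w8');P=cloud(c,d)
rect(P,d,(.4487,-.249),.060,.08)
go(.4842,-.0084,.098,5.9)"
```

```text
z 0.06-0.08 n 1592 ctr [ 448.2 -249.2] size 89.9x17.8 yaw -5.0 zmed 70.1
turn [-0.06, 0.09, -10.56] shift [-1.44, 24.31, 9.71] t 9.55 F [ 0.6 -0.4  0.4] gap 52.1 tcp [ 450.  -249.5  195.3]
```

Cover 1 is seated, with top z 70 and centred at (448.2,-249.2). Next is the 35 mm cover.

Call:
carry_out(
  steps=[
    [[0,0,-2],[-0.2,4,0],100],
    [[0,0,-4],[-0.4,8,0],100],
    [[0,0,-6],[-0.7,12,1],100],
    [[0,0,-8],[-1,16,3],100],
    [[0,0,-10.5],[-1.2,20,5],100],
    [[0,0,-10.5],[-1.4,24.3,7],100],
    [[0,0,-10.5],[-1.4,24.3,9],100],
    [[0,0,-10.5],[-1.4,24.3,9],100],
  ],
)

```text
clock: 10.55
tcp_pos: [0.4804, -0.007, 0.1018]
orientation: [-0.003, -0.052, 0.999, 0.001]
wrist_force: [0.1, -0.0, 0.2]
finger_gap: 0.0519
grip_force: 0.0
```

```bash
python3 -c "
from h import *
c,p,d=look('w9');P=cloud(c,d)
rect(P,d,(.484,-.008),.041,.056); rect(P,d,(.484,-.008),.027,.04)
go(.4842,-.0084,.036,5.9)"
```

```text
z 0.041-0.056 n 5281 ctr [484.2  -8.3] size 90.5x35.1 yaw 5.8 zmed 48.1
z 0.027-0.04 n 2033 ctr [485.8  -8.2] size 90.8x52.2 yaw 3.1 zmed 34.1
turn [0.07, -0.23, -0.03] shift [-0.29, -0.11, 6.71] t 10.6 F [-0.6 -0.8 -0.3] gap 51.8 tcp [481.5  -7.6 103.1]
```

Call:
carry_out(
  steps=[
    [[0,0,0],[-0.25,-0.1,2.5],100],
    [[0,0,0],[-0.25,-0.1,5],100],
    [[0,0,0],[-0.25,-0.1,6],100],
    [[0,0,0],[-0.25,-0.1,6],100],
    [[0,0,0],[-0.25,-0.1,6],100],
    [[0,0,0],[-0.25,-0.1,6],100],
    [[0,0,0],[-0.25,-0.1,6],100],
    [[0,0,0],[-0.25,-0.1,6],100],
  ],
)

```text
clock: 11.6
tcp_pos: [0.4859, -0.0087, 0.0451]
orientation: [0.0, -0.051, 0.999, -0.0]
wrist_force: [0.3, -0.6, 0.4]
finger_gap: 0.0515
grip_force: 0.0
```

```bash
python3 -c "
from h import *
go(.4842,-.0084,.035,5.9)"
```

```text
turn [-0.0, 0.03, -0.05] shift [0.16, 0.05, 1.01] t 11.6 F [ 0.3 -0.6  0.4] gap 51.5 tcp [485.9  -8.7  45.1]
```

Call:
carry_out(
  steps=[
    [[0,0,0],[0.15,0,0.6],100],
    [[0,0,0],[0.15,0,1],100],
    [[0,0,0],[0.15,0,1],100],
    [[0,0,0],[0.15,0,1],255],
    [[0,0,0],[0.15,0,1],255],
    [[0,0,0],[0.15,0,1],255],
    [[0,0,0],[0.15,0,1],255],
    [[0,0,0],[0.15,0,1],255],
  ],
)

```text
clock: 12.6
tcp_pos: [0.4844, -0.0089, 0.0349]
orientation: [0.0, -0.051, 0.999, 0.0]
wrist_force: [0.2, 0.5, -0.2]
finger_gap: 0.0343
grip_force: 30.5
```

Call:
carry_out(
  steps=[
    [[0,0,0],[0,0,0],255],
    [[0,0,0],[0,0,-0.5],255],
    [[0,0,0],[0,0,-2],255],
    [[0,0,0],[0,0,-5],255],
    [[0,0,0],[0,0,-9],255],
    [[0,0,0],[0,0,-13],255],
    [[0,0,0],[0,0,-14],255],
    [[0,0,0],[0,0,-14],255],
  ],
)

```text
clock: 13.6
tcp_pos: [0.4846, -0.009, 0.1756]
orientation: [0.001, -0.051, 0.999, -0.0]
wrist_force: [-0.3, -0.0, -0.8]
finger_gap: 0.034
grip_force: 30.4
```

```bash
python3 -c "
from h import *
s=env.get_state();c,p,d=look('w10');P=cloud(c,d);held(P,p,d,90,35,s)
for lo,hi in((.012,.026),(.027,.04)): rect(P,d,(.484,-.008),lo,hi)
go(.600,-.150,.2,30.7)"
```

```text
held in tool: ctr [ 1.5 -0.1] size 87.4x35.2 (want 90x35) ang -0.2 ztop -13.2 min/max x -42.1 45.2
z 0.012-0.026 n 405 ctr [453.6 -14.8] size 68.2x28.9 yaw -76.4 zmed 20.1
z 0.027-0.04 n 1135 ctr [463.4  -9. ] size 51.6x46.9 yaw -85.5 zmed 34.1
turn [0.01, -0.01, -24.85] shift [-10.11, -15.22, -2.55] t 13.65 F [-1.   0.3 -1.2] gap 34.5 tcp [483.9  -8.8 174.5]
```

```bash
python3 -c "
from h import *
go(.575,-.05,.2,30.7)"
```

```text
turn [0.01, -0.01, -24.85] shift [-8.64, -5.02, -2.55] t 13.65 F [-1.   0.3 -1.2] gap 34.5 tcp [483.9  -8.8 174.5]
```

Call:
carry_out(
  steps=[
    [[0,0,-6],[-2,-1.2,-1],255],
    [[0,0,-12],[-4,-2.4,-2],255],
    [[0,0,-18],[-6.5,-3.8,-2.5],255],
    [[0,0,-24.8],[-8.6,-5,-2.5],255],
    [[0,0,-24.8],[-8.6,-5,-2.5],255],
    [[0,0,-24.8],[-8.6,-5,-2.5],255],
    [[0,0,-24.8],[-8.6,-5,-2.5],255],
    [[0,0,-24.8],[-8.6,-5,-2.5],255],
  ],
)

```text
clock: 14.65
tcp_pos: [0.5743, -0.0495, 0.1999]
orientation: [-0.0, -0.264, 0.964, 0.0]
wrist_force: [0.1, -0.9, 0.6]
finger_gap: 0.0338
grip_force: 30.4
```

```bash
python3 -c "
from h import *
s=env.get_state();c,p,d=look('w11');P=cloud(c,d);held(P,p,d,90,35,s)
m=rect(P,d,(.624,-.1365),.046,.064)
rect(P,d,(.624,-.1365),.050,.060)
go(.624,-.1365,.2,30.7)"
```

```text
held in tool: ctr [1.4 0.5] size 87.7x36.1 (want 90x35) ang -0.4 ztop -13.2 min/max x -42.5 45.1
z 0.046-0.064 n 1871 ctr [ 624.8 -136.6] size 90.8x36.8 yaw 30.8 zmed 51.3
z 0.05-0.06 n 978 ctr [ 624.8 -136.6] size 90.8x36.8 yaw 30.8 zmed 55.5
turn [-0.0, 0.01, -0.05] shift [0.17, -10.0, 0.0] t 14.7 F [ 0.1  0.4 -0.4] gap 34.6 tcp [574.5 -49.6 200. ]
```

View pics/w11.png

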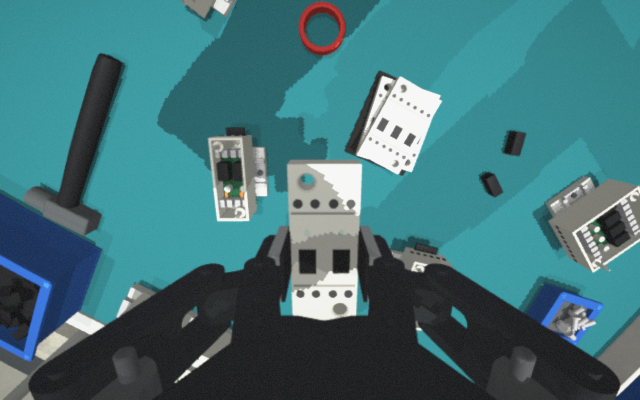

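The view shows housing 2m at (232,178) with its posts diagonal, the same handedness as the held cover's holes at (307,181) and (340,308). Next I move over it.

```bash
python3 -c "
from h import *
go(.6249,-.1364,.085,30.8)"
```

```text
turn [-0.0, 0.01, -0.15] shift [0.09, -10.04, 11.5] t 14.7 F [ 0.1  0.4 -0.4] gap 34.6 tcp [574.5 -49.6 200. ]
```

Call:
carry_out(
  steps=[
    [[0,0,-0.1],[0.1,-4,0],255],
    [[0,0,-0.1],[0.1,-8,1],255],
    [[0,0,-0.1],[0.1,-10,4],255],
    [[0,0,-0.1],[0.1,-10,8],255],
    [[0,0,-0.1],[0.1,-10,11.5],255],
    [[0,0,-0.1],[0.1,-10,11.5],255],
    [[0,0,-0.1],[0.1,-10,11.5],255],
    [[0,0,-0.1],[0.1,-10,11.5],255],
  ],
)

```text
clock: 15.7
tcp_pos: [0.6264, -0.1368, 0.0872]
orientation: [0.002, -0.265, 0.964, -0.001]
wrist_force: [0.3, -1.4, -0.3]
finger_gap: 0.0345
grip_force: 30.4
```

```bash
python3 -c "
from h import *
s=env.get_state();c,p,d=look('w12');P=cloud(c,d);held(P,p,d,90,35,s)
rect(P,d,(.624,-.1365),.047,.064)
go(.6249,-.1364,.057,30.8)"
```

```text
held in tool: ctr [ 1.5 -0. ] size 87.6x35.0 (want 90x35) ang -0.2 ztop -13.1 min/max x -42.3 45.2
z 0.047-0.064 n 483 ctr [ 595.5 -154.4] size 35.1x21.7 yaw -58.7 zmed 55.7
turn [-0.15, 0.14, -0.04] shift [0.11, 0.11, 3.0] t 15.75 F [-0.4 -0.4 -0.4] gap 34.1 tcp [ 626.3 -136.7   87. ]
```

Call:
carry_out(
  steps=[
    [[0,0,0],[0.1,0.1,0.3],255],
    [[0,0,0],[0.1,0.1,0.6],255],
    [[0,0,0],[0.1,0.1,1],255],
    [[0,0,0],[0.1,0.1,1.5],255],
    [[0,0,0],[0.1,0.1,2],255],
    [[0,0,0],[0.1,0.1,2.5],255],
    [[0,0,0],[0.1,0.1,3],255],
    [[0,0,0],[0.1,0.1,3.1],255],
  ],
)

```text
clock: 16.75
tcp_pos: [0.6236, -0.1361, 0.0568]
orientation: [0.001, -0.265, 0.964, -0.0]
wrist_force: [-8.1, 3.0, 22.9]
finger_gap: 0.0346
grip_force: 32.9
```

```bash
python3 -c "
from h import *
go(.6249,-.1364,.057,30.8)"
```

```text
turn [-0.07, 0.05, -0.05] shift [-0.09, -0.09, -0.02] t 16.75 F [-8.1  3.  22.9] gap 34.6 tcp [ 623.6 -136.1   56.8]
```

Seated with contact force again. I release to gap 45 mm (120 counts) and lift.

Call:
carry_out(
  steps=[
    [[0,0,0],[0,0,0],100],
    [[0,0,0],[0,0,0],100],
    [[0,0,0],[0,0,0],100],
    [[0,0,0],[0,0,-2],100],
    [[0,0,0],[0,0,-6],80],
    [[0,0,0],[0,0,-11],50],
    [[0,0,0],[0,0,-14],50],
    [[0,0,0],[0,0,-14],50],
  ],
)

```text
clock: 17.75
tcp_pos: [0.6253, -0.1367, 0.1967]
orientation: [0.002, -0.265, 0.964, -0.002]
wrist_force: [0.5, -0.5, -0.5]
finger_gap: 0.0686
grip_force: 0.0
```

```bash
python3 -c "
from h import *
c,p,d=look('w13');P=cloud(c,d)
rect(P,d,(.6248,-.1366),.060,.08)
go(.4856,-.0083,.08,3.1)"
```

```text
z 0.06-0.08 n 3132 ctr [ 624.  -136.2] size 90.9x35.0 yaw 30.6 zmed 70.1
turn [-0.07, 0.1, 27.65] shift [5.39, 18.11, 11.41] t 17.8 F [-0.1 -0.1  0.9] gap 69.0 tcp [ 624.3 -136.3  194.5]
```

Cover 2 is seated with top z 70. Next is the 52 mm cover.

Call:
carry_out(
  steps=[
    [[0,0,5],[1.2,4,0],50],
    [[0,0,10],[2.4,8,0],50],
    [[0,0,15],[3.6,12,1],50],
    [[0,0,20],[4.8,16,3],50],
    [[0,0,25],[5.4,18.1,6],50],
    [[0,0,27.6],[5.4,18.1,9],50],
    [[0,0,27.6],[5.4,18.1,10],50],
    [[0,0,27.6],[5.4,18.1,10],50],
  ],
)

```text
clock: 18.8
tcp_pos: [0.4839, -0.0081, 0.0927]
orientation: [-0.001, -0.028, 1.0, 0.0]
wrist_force: [-0.0, 0.8, 1.5]
finger_gap: 0.0687
grip_force: 0.0
```

```bash
python3 -c "
from h import *
c,p,d=look('w14');P=cloud(c,d)
rect(P,d,(.484,-.008),.027,.042); rect(P,d,(.484,-.008),.012,.026)
go(.4857,-.0083,.0205,3.1)"
```

```text
z 0.027-0.042 n 7626 ctr [485.8  -8.3] size 91.0x52.2 yaw 3.1 zmed 34.1
z 0.012-0.026 n 1885 ctr [483.8  -7.1] size 90.6x68.2 yaw 14.1 zmed 20.1
turn [0.02, -0.04, 0.06] shift [-0.1, -0.01, 7.31] t 18.85 F [-0.8 -0.3  0.5] gap 68.5 tcp [484.7  -8.3  93.6]
```

Call:
carry_out(
  steps=[
    [[0,0,0],[-0.1,0,2.5],50],
    [[0,0,0],[-0.1,0,5],50],
    [[0,0,0],[-0.1,0,6.5],50],
    [[0,0,0],[-0.1,0,6.5],50],
    [[0,0,0],[-0.1,0,6.5],50],
    [[0,0,0],[-0.1,0,6.5],50],
    [[0,0,0],[-0.1,0,6.5],50],
    [[0,0,0],[-0.1,0,6.5],50],
  ],
)

```text
clock: 19.85
tcp_pos: [0.4859, -0.0081, 0.0291]
orientation: [0.0, -0.027, 1.0, -0.0]
wrist_force: [0.3, 0.8, -0.5]
finger_gap: 0.0687
grip_force: 0.0
```

```bash
python3 -c "
from h import *
go(.4857,-.0083,.021,3.1)"
```

```text
turn [-0.0, 0.04, 0.05] shift [0.02, -0.02, 0.81] t 19.85 F [ 0.3  0.8 -0.5] gap 68.7 tcp [485.9  -8.1  29.1]
```

Call:
carry_out(
  steps=[
    [[0,0,0],[0,0,0.4],50],
    [[0,0,0],[0,0,0.8],50],
    [[0,0,0],[0,0,0.8],50],
    [[0,0,0],[0,0,0.8],255],
    [[0,0,0],[0,0,0.8],255],
    [[0,0,0],[0,0,0.8],255],
    [[0,0,0],[0,0,0.8],255],
    [[0,0,0],[0,0,0.8],255],
  ],
  force=30,
)

```text
clock: 20.85
tcp_pos: [0.4858, -0.0081, 0.0209]
orientation: [0.0, -0.027, 1.0, 0.0]
wrist_force: [-0.2, -0.3, 1.1]
finger_gap: 0.051
grip_force: 31.6
```

Call:
carry_out(
  steps=[
    [[0,0,0],[0,0,0],255],
    [[0,0,0],[0,0,-0.5],255],
    [[0,0,0],[0,0,-2],255],
    [[0,0,0],[0,0,-6],255],
    [[0,0,0],[0,0,-11],255],
    [[0,0,0],[0,0,-16],255],
    [[0,0,0],[0,0,-18],255],
    [[0,0,0],[0,0,-18],255],
  ],
)

```text
clock: 21.85
tcp_pos: [0.487, -0.0083, 0.2034]
orientation: [0.002, -0.027, 1.0, -0.001]
wrist_force: [-0.3, -0.4, -1.9]
finger_gap: 0.0509
grip_force: 31.8
```

```bash
python3 -c "
from h import *
s=env.get_state();c,p,d=look('w15');P=cloud(c,d);held(P,p,d,90,52,s)
rect(P,d,(.484,-.008),.012,.026)
go(.596,.01,.2,16.9); print(env.get_calibration('wrist')['origin'])"
```

```text
held in tool: ctr [1.5 0.2] size 87.7x52.1 (want 90x52) ang -0.0 ztop -13.1 min/max x -42.4 45.3
z 0.012-0.026 n 1612 ctr [458.  -13.7] size 68.0x37.7 yaw -76.0 zmed 20.1
turn [-0.04, 0.11, -13.75] shift [-11.08, 1.21, 0.19] t 21.9 F [ 0.2  0.2 -1.8] gap 51.2 tcp [486.   -8.1 201.7]
[ 0.41897212 -0.01173308  0.3452443 ]
```

```bash
python3 -c "
from h import *
go(.655,.01,.2,16.8)"
```

```text
turn [-0.04, 0.11, -13.65] shift [-16.97, 0.88, 0.2] t 21.9 F [ 0.2  0.2 -1.8] gap 51.2 tcp [486.   -8.1 201.7]
```

Call:
carry_out(
  steps=[
    [[0,0,-4],[-4,0.2,0],255],
    [[0,0,-8],[-8,0.5,0],255],
    [[0,0,-12],[-12,0.7,0],255],
    [[0,0,-13.6],[-15.5,0.9,0],255],
    [[0,0,-13.6],[-17,0.9,0],255],
    [[0,0,-13.6],[-17,0.9,0],255],
    [[0,0,-13.6],[-17,0.9,0],255],
    [[0,0,-13.6],[-17,0.9,0],255],
  ],
)

```text
clock: 22.9
tcp_pos: [0.654, 0.0102, 0.2008]
orientation: [-0.0, -0.146, 0.989, 0.0]
wrist_force: [0.7, 1.4, -0.4]
finger_gap: 0.051
grip_force: 31.7
```

```bash
python3 -c "
from h import *
s=env.get_state();c,p,d=look('w16');P=cloud(c,d);held(P,p,d,90,52,s)
rect(P,d,(.637,.127),.046,.064)
rect(P,d,(.637,.127),.050,.060)
go(.6373,.1267,.085,16.9)"
```

```text
held in tool: ctr [1.3 0.2] size 88.0x52.1 (want 90x52) ang -0.0 ztop -13.1 min/max x -42.6 45.3
z 0.046-0.064 n 2369 ctr [637.8 126.1] size 90.8x53.4 yaw 16.6 zmed 50.0
z 0.05-0.06 n 1081 ctr [637.8 126.1] size 90.6x53.3 yaw 16.5 zmed 55.5
turn [0.0, -0.01, -0.16] shift [-1.74, 11.64, 11.6] t 22.95 F [-0.3  0.4 -0.8] gap 51.2 tcp [654.2  10.2 201. ]
```

View pics/w16.png

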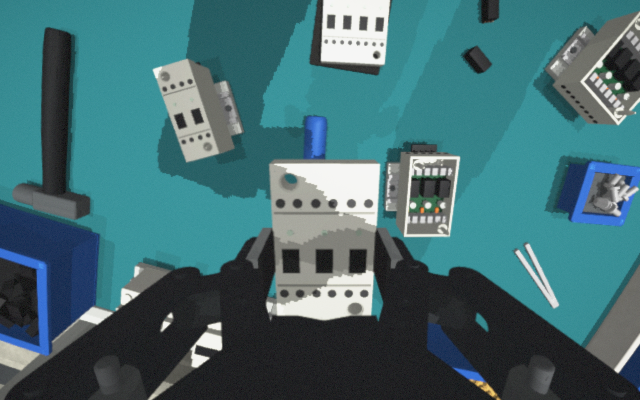

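The view shows housing 3m at (427,195), cover 2 lying flat on its housing at (197,115), and the held 52 mm cover centred. Next I move over housing 3m.

Call:
carry_out(
  steps=[
    [[0,0,0],[-0.6,4,0],255],
    [[0,0,0],[-1.2,8,1],255],
    [[0,0,0],[-1.8,11.6,4],255],
    [[0,0,0],[-1.8,11.6,8],255],
    [[0,0,0],[-1.8,11.6,11.5],255],
    [[0,0,0],[-1.8,11.6,11.5],255],
    [[0,0,0],[-1.8,11.6,11.5],255],
    [[0,0,0],[-1.8,11.6,11.5],255],
  ],
)

```text
clock: 23.95
tcp_pos: [0.6402, 0.1264, 0.0882]
orientation: [0.002, -0.145, 0.989, -0.0]
wrist_force: [0.1, 0.2, -1.4]
finger_gap: 0.0511
grip_force: 31.7
```

```bash
python3 -c "
from h import *
s=env.get_state();c,p,d=look('w17');P=cloud(c,d);held(P,p,d,90,52,s)
rect(P,d,(.638,.1265),.047,.064)
go(.638,.1264,.057,16.6)"
```

```text
held in tool: ctr [1.5 0.1] size 87.7x52.2 (want 90x52) ang 0.1 ztop -13.1 min/max x -42.4 45.3
z 0.047-0.064 n 726 ctr [605.2 116. ] size 51.8x22.1 yaw -72.3 zmed 55.6
turn [-0.04, 0.2, 0.13] shift [0.22, 0.06, 3.1] t 24.0 F [ 0.6 -0.6 -0.4] gap 51.1 tcp [640.1 126.4  88. ]
```

Call:
carry_out(
  steps=[
    [[0,0,0],[0.2,0,0.3],255],
    [[0,0,0],[0.2,0,0.6],255],
    [[0,0,0],[0.2,0,1],255],
    [[0,0,0],[0.2,0,1.5],255],
    [[0,0,0],[0.2,0,2],255],
    [[0,0,0],[0.2,0,2.5],255],
    [[0,0,0],[0.2,0,3],255],
    [[0,0,0],[0.2,0,3.2],255],
  ],
)

```text
clock: 25.0
tcp_pos: [0.6369, 0.1259, 0.0568]
orientation: [0.001, -0.146, 0.989, -0.0]
wrist_force: [-9.9, -1.8, 25.8]
finger_gap: 0.0514
grip_force: 34.5
```

```bash
python3 -c "
from h import *
go(.638,.1264,.057,16.6)"
```

```text
turn [-0.03, 0.08, 0.15] shift [-0.12, 0.01, -0.02] t 25.0 F [-9.9 -1.8 25.8] gap 51.4 tcp [636.9 125.9  56.8]
```

Seated. I release and lift.

Call:
carry_out(
  steps=[
    [[0,0,0],[0,0,0],50],
    [[0,0,0],[0,0,0],50],
    [[0,0,0],[0,0,0],50],
    [[0,0,0],[0,0,-2],40],
    [[0,0,0],[0,0,-6],10],
    [[0,0,0],[0,0,-11],0],
    [[0,0,0],[0,0,-14],0],
    [[0,0,0],[0,0,-14],0],
  ],
)

```text
clock: 26.0
tcp_pos: [0.6387, 0.1261, 0.1968]
orientation: [0.003, -0.146, 0.989, -0.0]
wrist_force: [0.1, -0.4, -0.4]
finger_gap: 0.0856
grip_force: 0.0
```

```bash
python3 -c "
from h import *
c,p,d=look('w18');P=cloud(c,d)
rect(P,d,(.6377,.126),.060,.08)
go(.4838,-.0071,.08,14.1)"
```

```text
z 0.06-0.08 n 4673 ctr [637.1 125.7] size 90.9x52.1 yaw 16.8 zmed 70.1
turn [-0.02, 0.13, 2.65] shift [18.59, -8.31, 11.42] t 26.05 F [ 0.2 -0.7 -0.3] gap 85.7 tcp [637.6 126.  194.6]
```

Cover 3 is seated. Next is the 68 mm cover, with the fingers fully open.

Call:
carry_out(
  steps=[
    [[0,0,0.5],[4,-1.8,0],0],
    [[0,0,1],[8,-3.6,0],0],
    [[0,0,2],[12,-5.4,1],0],
    [[0,0,2.6],[16,-7.2,3],0],
    [[0,0,2.6],[18.6,-8.3,6],0],
    [[0,0,2.6],[18.6,-8.3,9],0],
    [[0,0,2.6],[18.6,-8.3,10],0],
    [[0,0,2.6],[18.6,-8.3,10],0],
  ],
)

```text
clock: 27.05
tcp_pos: [0.4818, -0.0068, 0.0927]
orientation: [-0.001, -0.123, 0.992, 0.0]
wrist_force: [-0.5, 0.7, -0.2]
finger_gap: 0.0853
grip_force: 0.0
```

```bash
python3 -c "
from h import *
c,p,d=look('w19');P=cloud(c,d)
rect(P,d,(.484,-.008),.012,.028)
go(.4838,-.0071,.015,14.1)"
```

```text
z 0.012-0.028 n 8938 ctr [483.9  -7. ] size 91.0x68.2 yaw 14.2 zmed 20.1
turn [0.02, -0.04, 0.08] shift [-0.1, -0.05, 7.86] t 27.1 F [ 0.2  0.2 -0.3] gap 85.3 tcp [482.7  -6.9  93.6]
```

Call:
carry_out(
  steps=[
    [[0,0,0],[-0.1,0,2.5],0],
    [[0,0,0],[-0.1,0,5],0],
    [[0,0,0],[-0.1,0,7.2],0],
    [[0,0,0],[-0.1,0,7.2],0],
    [[0,0,0],[-0.1,0,7.2],0],
    [[0,0,0],[-0.1,0,7.2],0],
    [[0,0,0],[-0.1,0,7.2],0],
    [[0,0,0],[-0.1,0,7.2],0],
  ],
)

```text
clock: 28.1
tcp_pos: [0.4839, -0.007, 0.0222]
orientation: [0.0, -0.123, 0.992, -0.0]
wrist_force: [-0.9, 0.3, 0.2]
finger_gap: 0.0854
grip_force: 0.0
```

```bash
python3 -c "
from h import *
go(.4838,-.0071,.0075,14.1)"
```

```text
turn [-0.02, 0.05, 0.04] shift [0.01, -0.01, 1.47] t 28.1 F [-0.9  0.3  0.2] gap 85.4 tcp [483.9  -7.   22.2]
```

Call:
carry_out(
  steps=[
    [[0,0,0],[0,0,0.8],0],
    [[0,0,0],[0,0,1.4],0],
    [[0,0,0],[0,0,1.4],0],
    [[0,0,0],[0,0,1.4],255],
    [[0,0,0],[0,0,1.4],255],
    [[0,0,0],[0,0,1.4],255],
    [[0,0,0],[0,0,1.4],255],
    [[0,0,0],[0,0,1.4],255],
  ],
  force=30,
)

```text
clock: 29.1
tcp_pos: [0.4836, -0.0069, 0.0081]
orientation: [0.0, -0.123, 0.992, 0.0]
wrist_force: [-2.2, 0.8, 4.9]
finger_gap: 0.0667
grip_force: 34.0
```

Call:
carry_out(
  steps=[
    [[0,0,0],[0,0,0],255],
    [[0,0,0],[0,0,-0.5],255],
    [[0,0,0],[0,0,-2],255],
    [[0,0,0],[0,0,-6],255],
    [[0,0,0],[0,0,-11],255],
    [[0,0,0],[0,0,-16],255],
    [[0,0,0],[0,0,-19],255],
    [[0,0,0],[0,0,-19],255],
  ],
)

```text
clock: 30.1
tcp_pos: [0.4856, -0.0072, 0.2013]
orientation: [0.003, -0.123, 0.992, -0.001]
wrist_force: [-0.1, -0.5, -0.9]
finger_gap: 0.0668
grip_force: 34.1
```

```bash
python3 -c "
from h import *
s=env.get_state();c,p,d=look('w20');P=cloud(c,d);held(P,p,d,90,68,s)
go(.407,.158,.2,-20.6)"
```

```text
held in tool: ctr [0.1 0. ] size 90.2x68.5 (want 90x68) ang -0.2 ztop -11.9 min/max x -45.0 45.3
turn [-0.02, 0.19, 34.75] shift [3.47, 17.9, -0.11] t 30.15 F [-0.8  0.  -0.9] gap 66.6 tcp [484.4  -7.  199.3]
```

Call:
carry_out(
  steps=[
    [[0,0,6],[0.6,3.2,0],255],
    [[0,0,12],[1.2,6.4,0],255],
    [[0,0,18],[1.8,9.6,0],255],
    [[0,0,24],[2.4,12.8,0],255],
    [[0,0,30],[3,15.5,0],255],
    [[0,0,34.7],[3.5,17,0],255],
    [[0,0,34.7],[3.5,17,0],255],
    [[0,0,34.7],[3.5,17,0],255],
  ],
)

```text
clock: 31.15
tcp_pos: [0.4079, 0.149, 0.1971]
orientation: [-0.0, 0.178, 0.984, -0.0]
wrist_force: [-0.6, 0.7, -0.8]
finger_gap: 0.0669
grip_force: 34.1
```

```bash
python3 -c "
from h import *
s=env.get_state();c,p,d=look('w21');P=cloud(c,d);held(P,p,d,90,68,s)
rect(P,d,(.449,.276),.046,.064)
rect(P,d,(.449,.276),.050,.060)
go(.4492,.2758,.087,-20.7)"
```

```text
held in tool: ctr [-0.1  0.2] size 90.4x68.7 (want 90x68) ang 0.1 ztop -12.0 min/max x -45.3 45.1
z 0.046-0.064 n 3057 ctr [449.5 276.6] size 90.3x69.5 yaw -21.1 zmed 49.7
z 0.05-0.06 n 1264 ctr [449.5 276.6] size 90.2x69.4 yaw -21.1 zmed 55.5
turn [-0.03, -0.03, 0.17] shift [0.6, 13.33, 11.02] t 31.2 F [ 0.8 -0.  -1.1] gap 66.4 tcp [408.2 148.9 197.3]
```

View pics/w21.png

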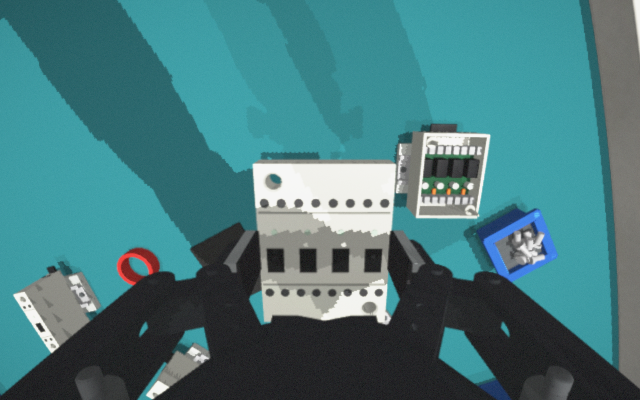

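The view shows housing 4m at (450,175) and the held 68 mm cover with its holes at (273,181) and (370,308), matching handedness. A blue box stands near at (517,243), so I'll check the finger clearance.

```bash
python3 -c "
from h import *
c=env.get_calibration('top');P=cloud(c,np.load('pics/top0d.npy')); im=cv2.imread('pics/top0.png').astype(int)
m=(im[...,0]>150)&(im[...,2]<90)&(im[...,1]<130); m[:,:130]=0;m[:,190:]=0;m[:150]=0;m[215:]=0
q=P[m]; a=np.radians(-20.9);u=np.array([np.cos(a),np.sin(a)]);v=np.array([-u[1],u[0]]);e=(q[:,:2]-[.4494,.2763])
X=e@u;Y=e@v;print(X.min(),X.max(),Y.min(),Y.max(),np.percentile(q[:,2],[5,95]))
go(.4493,.2763,.087,-20.9)"
```

```text
0.03902339237258351 0.14266126563764592 -0.2598388159219708 0.17195548349165277 [-0.00021786  0.03750926]
turn [-0.03, -0.03, 0.37] shift [0.61, 13.38, 11.02] t 31.2 F [ 0.8 -0.  -1.1] gap 66.4 tcp [408.2 148.9 197.3]
```

The box is only 37 mm high and off to the side, so it is clear.

Call:
carry_out(
  steps=[
    [[0,0,0.2],[0.2,4,0],255],
    [[0,0,0.2],[0.4,8,0],255],
    [[0,0,0.2],[0.6,12,2],255],
    [[0,0,0.2],[0.6,13.4,5],255],
    [[0,0,0.2],[0.6,13.4,8],255],
    [[0,0,0.2],[0.6,13.4,11],255],
    [[0,0,0.2],[0.6,13.4,11],255],
    [[0,0,0.2],[0.6,13.4,11],255],
  ],
)

```text
clock: 32.2
tcp_pos: [0.4504, 0.2767, 0.0886]
orientation: [0.0, 0.18, 0.984, 0.0]
wrist_force: [0.8, 1.1, -1.3]
finger_gap: 0.0665
grip_force: 34.2
```

```bash
python3 -c "
from h import *
s=env.get_state();c,p,d=look('w22');P=cloud(c,d);held(P,p,d,90,68,s)
rect(P,d,(.4494,.2763),.047,.064)
go(.4494,.2763,.058,-20.9)"
```

```text
held in tool: ctr [-0.2  0.1] size 90.8x68.4 (want 90x68) ang -0.2 ztop -12.0 min/max x -45.8 45.1
z 0.047-0.064 n 753 ctr [417.7 288.7] size 67.3x22.1 yaw 69.8 zmed 55.8
turn [0.09, 0.09, 0.12] shift [0.11, -0.12, 3.12] t 32.25 F [-0.4  0.1 -1.5] gap 66.5 tcp [450.8 277.   89.2]
```

Call:
carry_out(
  steps=[
    [[0,0,0],[0.1,-0.1,0.3],255],
    [[0,0,0],[0.1,-0.1,0.6],255],
    [[0,0,0],[0.1,-0.1,1],255],
    [[0,0,0],[0.1,-0.1,1.5],255],
    [[0,0,0],[0.1,-0.1,2],255],
    [[0,0,0],[0.1,-0.1,2.5],255],
    [[0,0,0],[0.1,-0.1,3],255],
    [[0,0,0],[0.1,-0.1,3.2],255],
  ],
)

```text
clock: 33.25
tcp_pos: [0.4483, 0.2764, 0.0579]
orientation: [0.0, 0.18, 0.984, 0.0]
wrist_force: [-9.1, -4.6, 29.3]
finger_gap: 0.0667
grip_force: 37.3
```

```bash
python3 -c "
from h import *
go(.4494,.2763,.058,-20.9)"
```

```text
turn [0.03, 0.04, 0.15] shift [-0.11, 0.03, -0.01] t 33.25 F [-9.1 -4.6 29.3] gap 66.7 tcp [448.3 276.4  57.9]
```

Call:
carry_out(
  steps=[
    [[0,0,0],[0,0,0],10],
    [[0,0,0],[0,0,0],0],
    [[0,0,0],[0,0,0],0],
    [[0,0,0],[0,0,-2],0],
    [[0,0,0],[0,0,-6],0],
    [[0,0,0],[0,0,-11],0],
    [[0,0,0],[0,0,-15],0],
    [[0,0,0],[0,0,-15],0],
  ],
)

```text
clock: 34.25
tcp_pos: [0.4503, 0.2773, 0.2093]
orientation: [0.003, 0.18, 0.984, 0.002]
wrist_force: [-0.3, 0.5, -0.2]
finger_gap: 0.0854
grip_force: 0.0
```

```bash
python3 -c "
from h import *
c,p,d=look('w23');P=cloud(c,d)
rect(P,d,(.4494,.2763),.060,.08)
c=env.get_calibration('top');p,d=env.read_camera('top');P=cloud(c,d)
for x,y in((.6377,.126),(.6248,-.1366),(.4487,-.249)): rect(P,d,(x,y),.060,.08)
cv2.imwrite('pics/end.png',p[:,:,::-1]); go(.4494,.2763,.2,-20.9)"
```

```text
z 0.06-0.08 n 5614 ctr [448.5 276.1] size 90.7x68.1 yaw -20.8 zmed 70.1
z 0.06-0.08 n 1075 ctr [635.8 126.7] size 91.1x52.6 yaw 16.8 zmed 68.6
z 0.06-0.08 n 733 ctr [ 622.8 -135.9] size 90.2x35.9 yaw 30.8 zmed 68.3
z 0.06-0.08 n 398 ctr [ 447.7 -248.3] size 88.5x20.0 yaw -4.8 zmed 68.2
turn [0.02, 0.02, 0.15] shift [-0.1, 0.02, 0.57] t 34.35 F [-0.5 -0.3 -0.2] gap 85.4 tcp [448.4 276.4 205.7]
```

View pics/end.png

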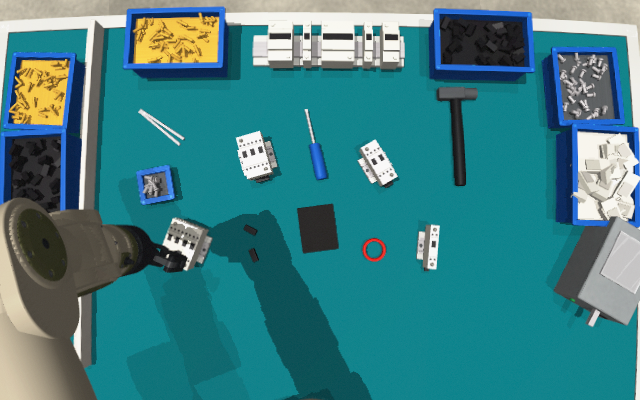

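All four covers lie flat on their housings, at (186,243), (256,156), (378,163) and (429,247). The pad at (318,228) is empty and the tools are unmoved.

```bash
python3 -c "
from workcell import env
print(env.hand_in())"
```

```text
the job is handed in; nothing more can be done
None
```

All four covers are seated flat on the housings of their own width, in stack order. The screwdriver and hammer are where they were, and I handed the job in at about 34 s of the 115 s; the hand-in returned no verdict.

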